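# Unclamp a pendant and show it to the inspection camera

## Robot

A 6-joint arm with a two-finger parallel gripper is mounted at the origin on the work surface. World frame = base frame: x ahead of the robot, y to its left, z up, the work surface at z = 0. Lengths are in m, angles in rad, forces in N, time in s.
With the tool pointing down it reaches from about 0.4 to 0.825 m from the base axis. Payload 7 kg.
Tool frame: the origin (TCP) lies at the very end of the fingers, on their centre line; the grasp point (between the pads) lies 19 mm behind it (tcp_to_grasp is the distance from the TCP to the grasp point, in m); x points along the fingers, z is the direction in which the jaws open and shut, and the axes are right-handed (so a half turn about x gives the same grasp; the last joint's range is limited). The gripper opens to 88 mm and grips with 3 to 60 N. Pads are 19 mm wide; open, the fingers measure 130 mm over their backs; the gripper's body (78 mm by 193 mm) begins 47 mm behind the grasp point.
Start: joints at [-1.061, 0.359, 0.012, 0, -1.224, -0.288], TCP at [0.148, -0.658, 0.227] pointing down, gripper open.
Joint ranges: [-3.07, 3.07], [-1.43, 2.12], [-1.02, 1.25], [-3.03, 1.67], [-3.05, -0], [-3.03, 3.03]. Speed limits (rad/s): [2.39, 2.39, 3.01, 3.14, 3.14, 3.14].

## Interface

Orientations are given as [roll, pitch, yaw] about the fixed x, y, z axes, in that order (R = Rz(yaw) Ry(pitch) Rx(roll)).
In Python, from station import get_state, grab_frame, job_done, tcp_to_grasp gives the robot as it stands. The module is installed in compiled form; this text tells all that it offers.
- The arm moves only by the shell command python3 -m crank 'ROWS' [FORCE]. ROWS is JSON, a list of rows, each a list of 7 numbers: the shift along the tool's x, y, z in m, then the turn, a rotation vector about the tool's x, y, z in rad, then the opening, from 0 (shut) to 1 (fully open). In form: [[x, y, z, wx, wy, wz, fingers], ...]. A call has 1 to 10 rows; each row is the pose to reach, as a shift and turn from the pose commanded when the call began, along the tool's axes at that moment; what a row does not reach only later rows make up. A row lasts 1/8 s, in which the tool goes at most 62.5 mm and 10.7 degrees, less where a joint would pass 70% of its speed; a pose out of reach is approached as far as the arm can. A call with a gripper value outside its range is refused whole. The fingers move at their own pace and stop on an object; FORCE is the grip in N (left out, the last holds). Time passes only in rows, so rows that repeat a pose let the fingers close. It gives the time, the measured TCP pose, the force and the opening at its end, in the units of the state.
- get_state(): the state, without advancing time (a new reading comes with each control period).
- grab_frame(name): name is "scene" or "top" or "wrist"; returns a dict with "pixels" (480x640x3 uint8, red, green, blue), "vfov" (degrees; the focal length in pixels is half the picture's height over the tangent of half this angle, whatever the lens; pixels are square), "cx", "cy" (the principal point, pixels), "extrinsics" (4x4, takes a point from world to camera coordinates). Camera axes: x right, y up, looking along -z (the intrinsics and any distortion apply to the point x, -y, -z); pixel columns grow to the right and rows downward; lengths in m; the calibration is good to about 2 mm. A picture is of the moment at which its call begins. There is no depth.
- job_done(): hands the job in, once; it reports no verdict.
The state is a dict: "t": time; "q": joint angles; "qd": joint speeds; "joint_efforts": joint torques, N m; "eef_pos": TCP position; "ee_rot": TCP orientation; "force": force on the tool from outside, world axes, zero at the start; "moment": the same for the moment, N m; "width": finger opening in m.
Only numpy, scipy, OpenCV 4.12 (cv2) and the standard library are available. Lean on these libraries where they do the work, as an engineer would, in place of code of your own. Each camera call takes 0.05 s, during which the arm holds its last target.

## Task

Turn the black clamp knob of the holding fixture clockwise until it clicks over its detent to its far stop, which swings the clamp arm off the silver pendant; leave it open. Then lift the pendant out of its slot and hold it still in the air before the inspection camera: the stone at the lens's focus point, 80 mm in front of the lens on its axis, the stone side square to the lens, top edge up. Finish while still holding it there; do not touch the camera or its stand, and leave the other things on the bench where they lie.

Things in the scene. Friction and masses are not known exactly. Their poses are not given: they have to be found in the camera images.
- pendant: Silver pendant: upright slab 10 thick (its x), 28 wide (y), 52 mm tall (z), 80-150 g, a round 20 mm setting with white stone on its front (+x), back flat. Origin: centre of the underside. It starts in the fixture's slot (14 mm deep, 0.75 mm play a side), front to the fixture's +x, top 66 mm above the table; its two narrow edges, 28 mm apart, are free for 38 mm above the slot block.
- pendant_stone (a point): Tip of the stone: in the pendant's frame 11 mm in front (+x, 6 mm out of the front face), 32 mm above its underside.
- pendant_back (a point): Point on the flat back face of the pendant, 32 mm above its underside (x = -5 mm in its frame).
- fixture: Holding fixture bolted to the bench: dark steel base 140 (x) x 75 (y) x 14 mm; origin: centre of its underside. In its frame: knob axis at x = -30 mm, y = 0, on a 26 mm round pillar; aluminium slot block 44 x 60 mm, its top 28 mm above the table, centred at x = +35 mm, y = 0, the pendant's slot in its middle, slot floor 14 mm above the table.
- knob_grip (a point): Point on the knob's vertical axis at the height to grip, 87.5 mm above the table. The black grip is a bar 44 mm long and 14 mm thick (grip across this), 73.5 to 101.5 mm above the table. The point's axes turn with the knob: x along the bar, towards the clamp arm's tip; at joint value 0 it is the fixture's x.
- knob (a joint): Knob angle, rad: 0 clamped, grows clockwise from above, stop at 1.2. A detent resists (to 0.15 N m) up to 0.6, then drives the knob on to 1.2, where it stays; let go earlier it springs back. It carries a steel clamp arm (12 mm wide, 6 thick, underside 67.5 mm above the table, tip 76 mm from the axis): at 0 it lies 1.5 mm over the pendant, at 1.2 it is clear.
- stand: Stand of the inspection camera, fixed: dark steel foot 100 x 90 x 12 mm, a 16 mm post to 277 mm height carrying a clamp head. Origin: on the table in the foot, 10 mm from the post; the camera looks to the stand's -x side.
- lens: Camera barrel on the stand, 36 mm in diameter (46 mm light ring near the front), 105 mm long. Origin: centre of the lens's front face, 192 mm above the table, 115 mm out from the stand's origin. Its x axis points backwards along the barrel: it looks along its own -x, 20 degrees below level; y is level; z is square to the barrel, pointing up.
- focus (a point): Focus point: on the lens axis 80 mm in front of the lens face, 165 mm above the table (in free air, nothing to see there).
- pliers: Pliers, 130 mm long, 12 mm high, lying flat; loose, must stay where it is; origin on the underside below the pivot.
- pot: Small round brass pot 38 mm across, 42 mm high; loose, must stay where it is; origin at the centre of its underside.
- calliper: Sliding calliper 180 mm long, 12 mm high, lying flat; loose, must stay where it is; origin at the middle of its beam.
- bangle: Metal bangle 68 mm across, 12 mm high, lying flat; loose, must stay where it is; origin at the centre of its underside.
- blank: Spare metal blank 52 x 28 x 10 mm lying flat, without a stone; loose, must stay where it is; origin at the centre of its underside.
- burnisher: Thin hand tool with wooden handle, 150 mm long, lying flat; loose, must stay where it is.
- bench_block: Steel bench block 60 x 60 x 20 mm; loose, must stay where it is; origin at the centre of its underside.

How it is judged:
By the outcome, as a careful person would: the job done as asked, in the order asked, and still so for the second after the job is handed in, while the arm keeps its last pose, push and grip.
It also fails if it takes over 54 s, if anything falls off the work surface, if the arm or the gripper's body presses on something with over 40 N, if the wrist force passes 120 N, or if a joint passes its speed limit or range.

## Working session

There is one attempt and no reset: what is moved stays moved. The work goes in short steps, Python scripts to look and compute and a shell command to move; the robot and the scene stay as the last step left them, time stands still between calls to the robot, and variables do not carry over. Pictures are saved under pics/ and viewed, and the job is handed in when it is done.

```bash
ls; mkdir -p pics; python3 - <<'E'
from station import *
import cv2
s=get_state();print({k:s[k] for k in s})
print(tcp_to_grasp)
for n in["scene","top","wrist"]:
    f=grab_frame(n);cv2.imwrite(f"pics/{n}0.png",f["pixels"][:,:,::-1])
    print(n,{k:f[k] for k in f if k!="pixels"})
E
```

```text
pics
{'t': 0.0, 'q': array([-1.06092648e+00,  3.59399728e-01,  1.10562661e-02, -3.68144902e-04,
       -1.22409956e+00, -2.88106882e-01]), 'qd': array([-2.20780324e-03, -3.86537134e-04,  5.16256795e-04, -3.71871162e-04,
        4.48280020e-05, -1.40169036e-03]), 'joint_efforts': array([ 1.82652529e-03, -5.82714450e+01,  2.93057764e+01,  6.99691281e+00,
        6.99841767e-03, -1.70477283e-04]), 'eef_pos': array([ 0.14834018, -0.65799123,  0.22561001]), 'ee_rot': array([0.08098421, 1.56911365, 1.87341812]), 'force': array([ 0.23138216, -0.25189013,  0.77744287]), 'moment': array([-0.05444429, -0.01173946, -0.02789501]), 'width': 0.08742434610747919}
0.0188
scene {'vfov': 47.5137736571417, 'cx': 318.4147537247739, 'cy': 239.99001806406343, 'extrinsics': array([[-0.86576186,  0.49994174, -0.02268609,  0.4833679 ],
       [-0.35892657, -0.58869544,  0.72429924,  0.09969072],
       [ 0.34875223,  0.6352133 ,  0.68911243, -1.50236652],
       [ 0.        ,  0.        ,  0.        ,  1.        ]])}
top {'vfov': 43.44908781074996, 'cx': 315.1463096312067, 'cy': 236.06545746539862, 'extrinsics': array([[-1.19747283e-03, -9.99939069e-01,  1.09738230e-02,
        -1.74863362e-02],
       [ 9.93242439e-01,  8.42238012e-05,  1.16057959e-01,
        -5.88752956e-01],
       [-1.16051812e-01,  1.10386430e-02,  9.93181819e-01,
        -1.33774925e+00],
       [ 0.00000000e+00,  0.00000000e+00,  0.00000000e+00,
         1.00000000e+00]])}
wrist {'vfov': 61.75900639305529, 'cx': 322.0617850838562, 'cy': 251.15897734065283, 'extrinsics': array([[-0.22051114,  0.97538366,  0.00124491,  0.67463374],
       [-0.93313954, -0.21058884, -0.29138109,  0.03702539],
       [-0.28394619, -0.06541445,  0.95660625, -0.39045309],
       [ 0.        ,  0.        ,  0.        ,  1.        ]])}
```

View pics/scene0.png

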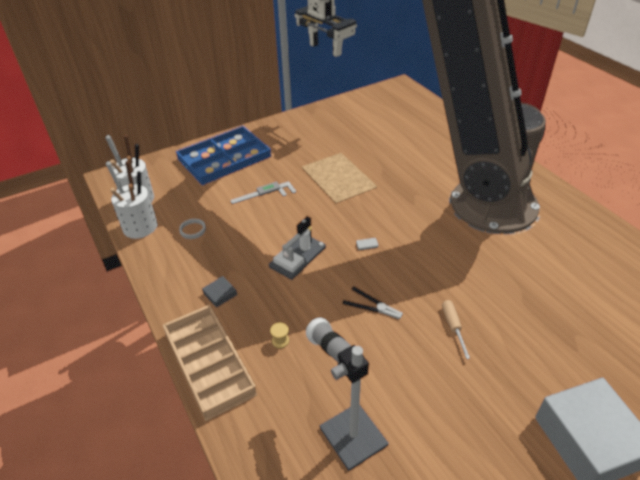

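View pics/top0.png

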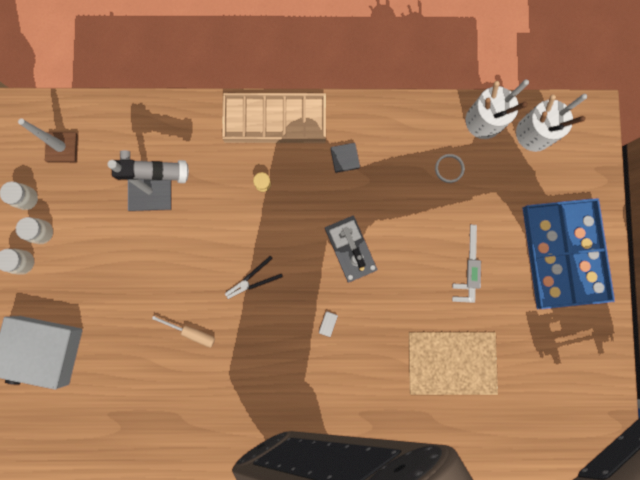

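View pics/wrist0.png

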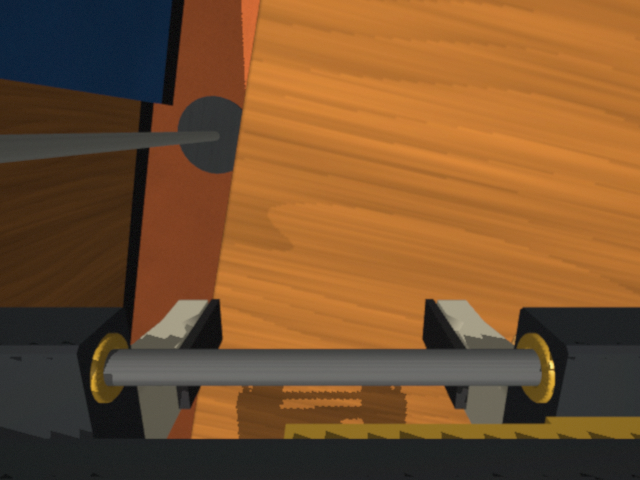

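The top view shows the fixture at about (350,250), its slot block end up at (345,235) and the knob near (357,257). The lens front is at about (187,172), looking right, and the stand foot is at (150,193). Next I'll zoom in.

```bash
cat > h.py <<'E'
import numpy as np, cv2
from station import *
from scipy.spatial.transform import Rotation as R
def ray(f,u,v):
    F=240/np.tan(np.radians(f["vfov"]/2)); E=np.array(f["extrinsics"])
    d=np.array([(u-f["cx"])/F,-(v-f["cy"])/F,-1]); Rm=E[:3,:3]
    return -Rm.T@E[:3,3], Rm.T@d/np.linalg.norm(d)
def onz(f,u,v,z):
    o,d=ray(f,u,v); return o+d*(z-o[2])/d[2]
def proj(f,p):
    F=240/np.tan(np.radians(f["vfov"]/2)); E=np.array(f["extrinsics"])
    c=E[:3,:3]@np.array(p)+E[:3,3]; return np.array([f["cx"]+F*c[0]/-c[2], f["cy"]-F*c[1]/-c[2]])
def tri(rs):
    A=0;b=0
    for o,d in rs:
        P=np.eye(3)-np.outer(d,d);A=A+P;b=b+P@o
    p=np.linalg.solve(A,b); return p,[np.linalg.norm((np.eye(3)-np.outer(d,d))@(p-o)) for o,d in rs]
def crop(f,x0,y0,x1,y1,k,name):
    im=f["pixels"][y0:y1,x0:x1,::-1]
    cv2.imwrite("pics/"+name,cv2.resize(im,None,fx=k,fy=k,interpolation=cv2.INTER_CUBIC))
E
python3 - <<'E'
from h import *
f=grab_frame("top")
crop(f,310,200,400,290,6,"t1.png"); crop(f,100,140,200,220,7,"t2.png")
g=grab_frame("scene")
crop(g,260,210,340,280,8,"s1.png"); crop(g,290,310,400,470,3.5,"s2.png")
E
```

```text
(no output)
```

View pics/t1.png

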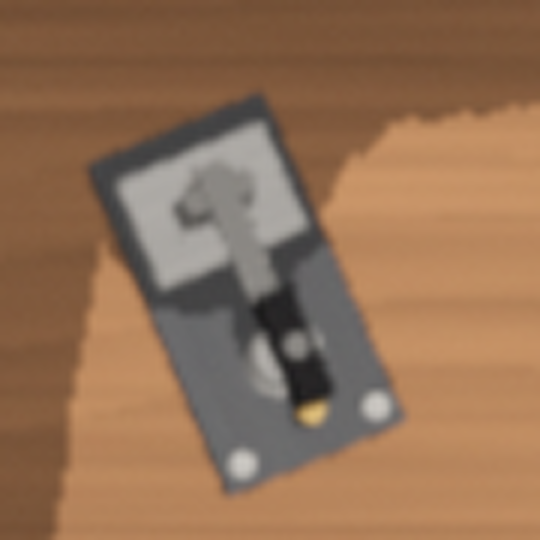

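View pics/t2.png

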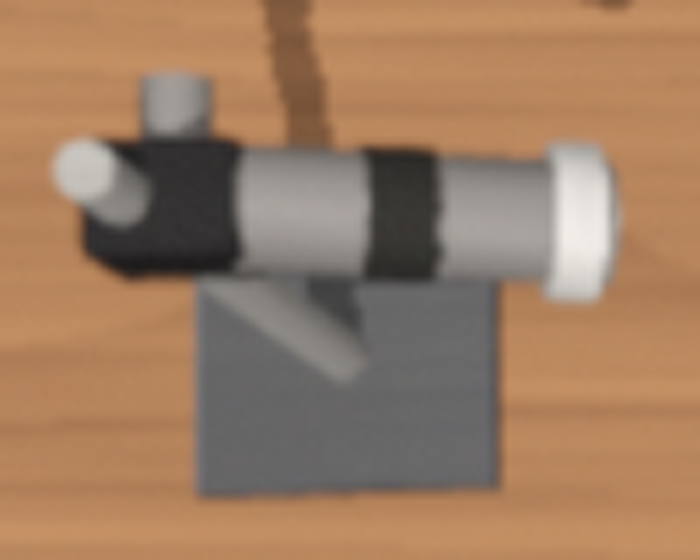

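View pics/s1.png

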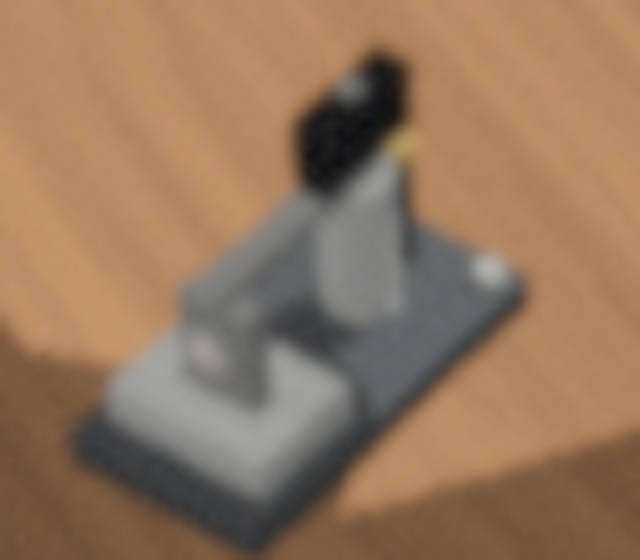

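View pics/s2.png

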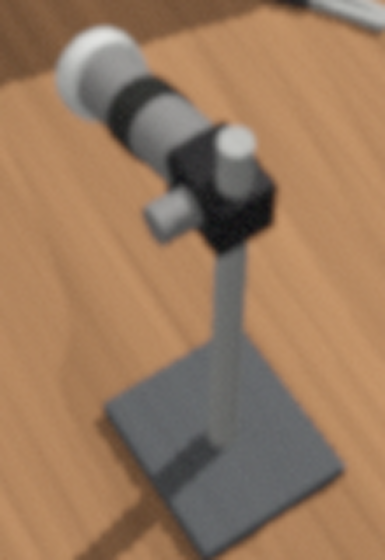

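```bash
python3 - <<'E'
from h import *
np.set_printoptions(precision=4,suppress=True)
f=grab_frame("top");g=grab_frame("scene")
c=lambda p,x0,y0,k:((p[0]+.5)/k-.5+x0,(p[1]+.5)/k-.5+y0)
T1=lambda x,y:c((x,y),310,200,6); T2=lambda x,y:c((x,y),100,140,7)
S1=lambda x,y:c((x,y),260,210,8); S2=lambda x,y:c((x,y),290,310,3.5)
print("cams",ray(f,0,0)[0],ray(g,0,0)[0])
b=np.array([onz(f,*T1(*p),.014) for p in [(92,168),(262,95),(405,415),(228,492)]])
print("base",b,b.mean(0), [np.linalg.norm(b[i]-b[i-1]) for i in range(4)])
fx=(b[0]+b[1]-b[2]-b[3]); print("yaw",np.degrees(np.arctan2(fx[1],fx[0])))
fy=(b[0]+b[3]-b[1]-b[2]); print("yaw y",np.degrees(np.arctan2(-fy[0],fy[1])))
k=np.array([onz(f,*T1(*p),.1015) for p in [(273,298),(312,395),(297,345)]]);print("knob top",k)
b2=np.array([onz(g,*S1(*p),.014) for p in [(75,440),(250,545),(525,285)]]);print("base scene",b2)
ft=np.array([onz(f,*T2(*p),.012) for p in [(198,495),(497,488)]]);print("foot top",ft,np.degrees(np.arctan2(*(ft[0]-ft[1])[1::-1])))
fs=np.array([onz(g,*S2(*p),.012) for p in [(107,410),(200,555),(342,470),(238,335)]]);print("foot scene",fs,fs.mean(0))
# post top 
print("posttop",tri([ray(f,*T2(83,170)),ray(g,*S2(237,140))]))
print("post top z=.277",onz(f,*T2(83,170),.277),onz(g,*S2(237,140),.277))
print("post base",onz(g,*S2(221,440),.012),onz(f,*T2(345,368),.012))
# barrel silhouettes in top: axis line
print("lens",onz(f,*T2(612,222),.192))
E
```

```text
cams [ 0.4295 -0.0027  1.3971] [0.9782 0.7714 0.9741]
base [[ 0.6109 -0.0407  0.014 ]
 [ 0.6394 -0.1066  0.014 ]
 [ 0.5154 -0.1604  0.014 ]
 [ 0.486  -0.0923  0.014 ]] [ 0.563 -0.1    0.014] [np.float64(0.13511034292241997), np.float64(0.07182552809408412), np.float64(0.13514736008836914), np.float64(0.07419284821102062)]
yaw 22.95691721962714
yaw y 23.37202040710178
knob top [[ 0.5522 -0.1034  0.1015]
 [ 0.5172 -0.1171  0.1015]
 [ 0.5352 -0.1119  0.1015]]
base scene [[ 0.6394 -0.1011  0.014 ]
 [ 0.6138 -0.0349  0.014 ]
 [ 0.4872 -0.0882  0.014 ]]
foot top [[0.6515 0.4162 0.012 ]
 [0.6539 0.3175 0.012 ]] 91.39501270225897
foot scene [[0.7435 0.3281 0.012 ]
 [0.7423 0.42   0.012 ]
 [0.6545 0.4198 0.012 ]
 [0.6589 0.3268 0.012 ]] [0.6998 0.3737 0.012 ]
posttop (array([0.6971, 0.3703, 0.2777]), [np.float64(0.0007665548535890297), np.float64(0.000766554853589344)])
post top z=.277 [0.6979 0.3701 0.277 ] [0.6962 0.3704 0.277 ]
post base [0.7    0.3736 0.012 ] [0.6943 0.369  0.012 ]
lens [0.703  0.2446 0.192 ]
```

```bash
python3 - <<'E'
from h import *
np.set_printoptions(precision=4,suppress=True)
s=get_state();M=R.from_euler('xyz',s["ee_rot"]).as_matrix();print(M, s["t"])
w=grab_frame("wrist");print("cam in tool",M.T@(ray(w,0,0)[0]-s["eef_pos"]),"look",M.T@ray(w,w["cx"],w["cy"])[1])
z=M[:,2];print("jaw yaw",np.degrees(np.arctan2(z[1],z[0])))
f=grab_frame("top");crop(f,108,145,196,195,9,"t3.png")
g=grab_frame("scene");crop(g,300,310,375,385,8,"s3.png")
E
```

```text
[[-0.0002 -0.9755 -0.22  ]
 [ 0.0004 -0.22    0.9755]
 [-1.      0.0001  0.0004]] 0.35
cam in tool [-0.1577  0.078  -0.0004] look [ 0.9566 -0.2915 -0.0001]
jaw yaw 102.7064102043927
```

View pics/t3.png

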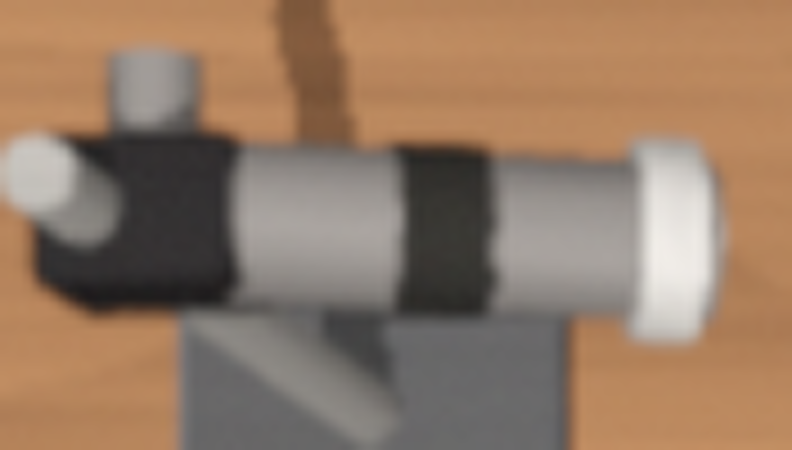

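View pics/s3.png

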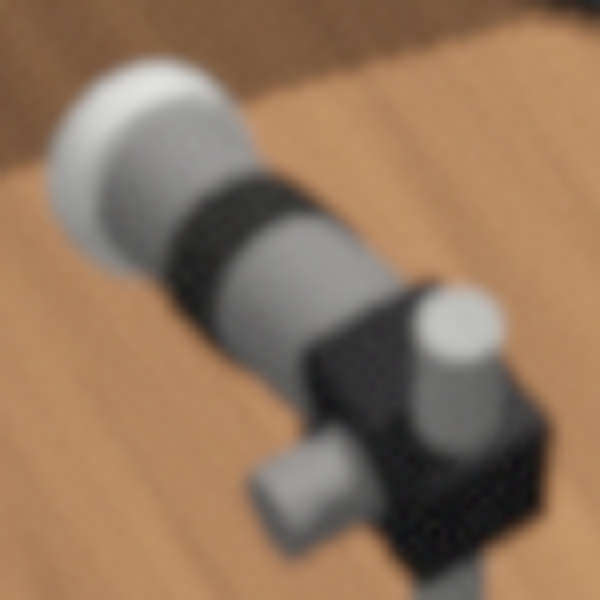

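```bash
python3 - <<'E'
from h import *
np.set_printoptions(precision=4,suppress=True)
f=grab_frame("top")
# foreground vs wood: saturation
hsv=cv2.cvtColor(f["pixels"],cv2.COLOR_RGB2HSV)
S=hsv[:,:,1].astype(float)
for u in [137,141,145,149,157,160,163,166,169,172,176,180,183,185,186,187,188,189]:
    col=f["pixels"][150:192,u].astype(int); 
    print(u,' '.join(f"{int(a)}" for a in S[154:190,u]))
E
```

```text
137 125 126 127 125 126 125 108 51 18 15 14 15 14 16 15 14 14 14 14 15 14 16 15 14 17 16 18 16 15 15 15 15 15 9 2 2
141 134 136 135 132 133 131 102 40 18 17 14 15 15 16 15 14 15 15 14 16 15 16 15 14 14 8 5 12 16 17 16 15 15 15 13 12
145 133 134 133 133 135 132 111 52 21 15 14 14 16 14 15 15 15 15 16 14 15 17 16 16 16 12 8 4 0 10 13 16 17 16 17 15
149 126 128 127 128 125 127 122 87 25 18 16 17 16 15 16 15 15 14 15 14 15 17 16 15 15 14 0 4 0 4 4 7 9 13 14 15
157 127 128 128 125 126 127 129 109 38 28 20 29 29 28 28 27 27 22 35 27 27 28 24 31 28 16 3 0 2 2 2 0 2 2 2 2
160 128 128 128 125 125 128 129 124 55 22 25 25 24 28 23 30 22 26 26 27 23 24 24 16 17 20 3 0 5 2 2 0 2 2 2 2
163 128 128 128 125 125 125 126 117 72 24 17 17 19 18 16 14 15 16 15 15 17 15 18 15 16 11 7 2 2 2 0 2 2 2 0 2
166 128 128 128 127 126 126 125 117 75 21 16 17 16 15 15 14 15 15 15 15 14 15 15 18 16 13 5 5 2 2 0 2 2 5 2 2
169 127 128 128 127 126 125 126 122 93 26 16 15 17 17 15 16 16 15 15 15 15 15 14 16 15 15 2 5 3 3 3 3 3 3 0 2
172 128 128 128 127 126 125 125 124 96 30 14 17 16 17 15 16 14 14 15 15 15 14 15 16 17 37
[... 364 characters left out ...]
10 9 10 13 29 83 125 128 127 126 126 125
185 127 128 128 126 126 121 90 47 26 15 10 11 9 9 9 9 9 9 10 10 10 10 9 10 11 11 16 31 65 112 126 127 127 125 125 125
186 127 126 126 126 127 125 119 100 75 40 16 12 13 11 11 11 11 10 9 10 10 10 12 12 14 22 52 92 117 128 129 128 125 125 125 125
187 127 126 126 125 126 125 125 122 116 98 65 43 39 31 28 23 22 19 20 22 24 27 33 44 54 69 98 125 129 128 129 128 124 127 125 125
188 127 128 128 127 126 125 125 125 125 124 116 106 99 88 76 67 57 54 59 66 69 81 94 106 113 122 125 130 129 128 129 127 126 127 125 126
189 126 126 128 128 126 125 125 124 126 128 126 123 124 123 120 118 116 116 117 121 122 123 127 127 128 129 128 129 130 128 129 127 127 127 125 125
```

```bash
python3 - <<'E'
from h import *
from scipy.optimize import brentq
np.set_printoptions(precision=4,suppress=True)
f=grab_frame("top");g=grab_frame("scene")
for a,b in [((141,169.55),(183,171.3)),((141,169.75),(183,171.25)),((163,170.65),(183,171.3)),((145,169.8),(176,171.1))]:
    o,d1=ray(f,*a);_,d2=ray(f,*b);n=np.cross(d1,d2)
    D=lambda y:np.array([np.cos(.349)*np.cos(y),np.cos(.349)*np.sin(y),np.sin(.349)])
    y=brentq(lambda y:n@D(y),1.2,2.0);print("yaw",np.degrees(y))
    # front rim: find lens centre at z=.192 along axis st. max projected u of rim =188.2
    def u(t):
        p0=onz(f,183,171.28,.192)
        # centre with z .192 on the plane: horizontal move within plane at z const
        h=np.cross(n,[0,0,1]);h/=np.linalg.norm(h);h*=np.sign(-h[1])
        c=p0+h*t
        e1=np.array([-np.sin(y),np.cos(y),0]);e2=np.cross(D(y),e1)
        return max(proj(f,c+.018*(np.cos(k)*e1+np.sin(k)*e2))[0] for k in np.linspace(0,6.28,60)),c
    t=brentq(lambda t:u(t)[0]-188.1,-.03,.03);c=u(t)[1]
    print("lens",c,"focus",c-.08*D(y),"scene proj",proj(g,c))
E
```

```text
yaw 92.1885144463902
lens [0.7027 0.2452 0.192 ] focus [0.7056 0.1701 0.1646] scene proj [314.5832 328.773 ]
yaw 92.56569617272098
lens [0.7028 0.2452 0.192 ] focus [0.7061 0.1701 0.1646] scene proj [314.5637 328.7881]
yaw 92.7665939463378
lens [0.7028 0.2452 0.192 ] focus [0.7064 0.1701 0.1646] scene proj [314.5547 328.7986]
yaw 92.1681428432324
lens [0.7027 0.2452 0.192 ] focus [0.7056 0.1701 0.1646] scene proj [314.5841 328.7723]
```

```bash
cat >> h.py <<'E'
def down(yaw_deg):  # tool x down, z at yaw
    y=np.radians(yaw_deg);z=np.array([np.cos(y),np.sin(y),0]);x=np.array([0,0,-1.]);return np.column_stack([x,np.cross(z,x),z])
def delta(pos,M):
    s=get_state();C=R.from_euler('xyz',s["ee_rot"]).as_matrix()
    print("shift",np.round(C.T@(np.array(pos)-s["eef_pos"]),4),"rot",np.round(R.from_matrix(C.T@M).as_rotvec(),4))
E
python3 -c "
from h import *
delta([.5353,-.1118,.20],down(113.1))"
```

```text
shift [ 0.0266 -0.4976  0.4482] rot [-1.814e-01 -1.000e-04 -0.000e+00]
```

```bash
python3 -m crank '[[0.026,-0.498,0.448,-0.181,0,0,0.6],[0.026,-0.498,0.448,-0.181,0,0,0.6],[0.026,-0.498,0.448,-0.181,0,0,0.6],[0.026,-0.498,0.448,-0.181,0,0,0.6],[0.026,-0.498,0.448,-0.181,0,0,0.6],[0.026,-0.498,0.448,-0.181,0,0,0.6],[0.026,-0.498,0.448,-0.181,0,0,0.6],[0.026,-0.498,0.448,-0.181,0,0,0.6],[0.026,-0.498,0.448,-0.181,0,0,0.6],[0.026,-0.498,0.448,-0.181,0,0,0.6]]' 20
```

```text
t: 1.9
eef_pos: [0.5106, -0.1469, 0.2028]
ee_rot: [-2.025, 1.57, -0.051]
force: [1.3, -1.2, -0.1]
width: 0.0528
```

```bash
python3 -m crank '[[0,0,0,0,0,0,0.6],[0,0,0,0,0,0,0.6]]'; python3 -c "
from h import *
delta([.5353,-.1118,.17],down(113.1))"
```

```text
t: 2.15
eef_pos: [0.5094, -0.1485, 0.2022]
ee_rot: [1.238, 1.57, -3.071]
force: [-0.0, -1.1, 0.2]
width: 0.0527
shift [ 0.0322 -0.0383  0.0236] rot [ 0.0008  0.0001 -0.0004]
```

```bash
python3 -m crank '[[0.032,-0.038,0.024,0,0,0,0.6],[0.032,-0.038,0.024,0,0,0,0.6],[0.032,-0.038,0.024,0,0,0,0.6]]'; python3 - <<'E'
from h import *
np.set_printoptions(precision=4,suppress=True)
s=get_state();print(s["eef_pos"])
w=grab_frame("wrist");cv2.imwrite("pics/w1.png",w["pixels"][:,:,::-1])
for p in [[.5353,-.1118,.1015],[.563,-.1,.014]]: print(proj(w,p))
delta([.5353,-.1118,.0705],down(113.1))
E
```

```text
t: 2.52
eef_pos: [0.5346, -0.1129, 0.1706]
ee_rot: [2.142, 1.57, -2.169]
force: [1.0, 0.1, 0.5]
width: 0.0525
[ 0.5346 -0.1129  0.1706]
[324.234  267.2545]
[323.6789 266.7952]
shift [ 0.1004 -0.0009  0.0009] rot [-0.0015 -0.0004  0.0005]
```

View pics/w1.png

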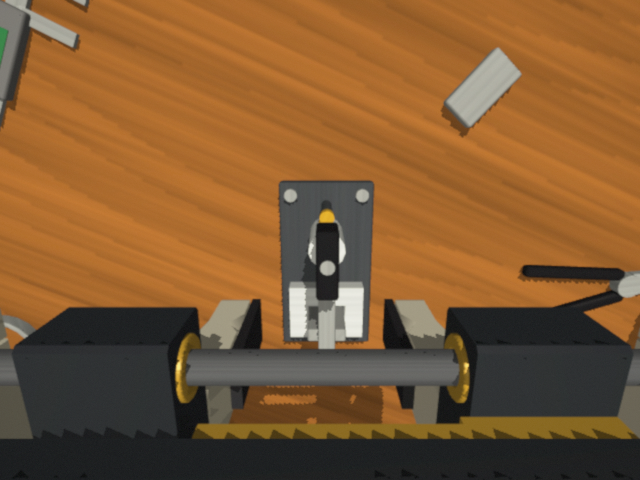

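Wrist view: the fixture lies square to the tool. The knob cap is at (327,267) against a predicted (324,267), so I'll shift about 1 mm in tool +z and go down.

```bash
python3 -m crank '[[0.05,-0.001,0.002,0,0,0,0.6],[0.10,-0.001,0.002,0,0,0,0.6],[0.10,-0.001,0.002,0,0,0,0.6],[0.10,-0.001,0.002,0,0,0,0.6]]'; python3 - <<'E'
from h import *
f=grab_frame("scene");crop(f,260,180,350,270,7,"s4.png")
w=grab_frame("wrist");cv2.imwrite("pics/w2.png",w["pixels"][:,:,::-1])
E
```

```text
t: 3.08
eef_pos: [0.5364, -0.1103, 0.0724]
ee_rot: [-2.129, 1.568, -0.156]
force: [0.2, -0.1, 1.0]
width: 0.0528
```

View pics/s4.png

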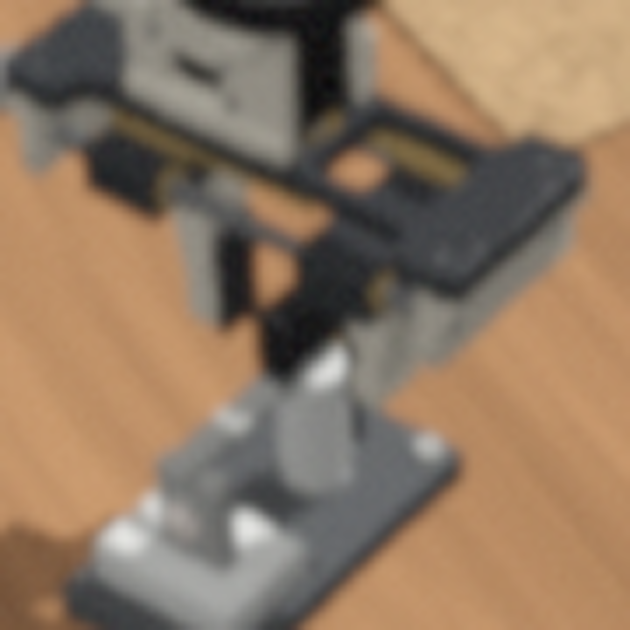

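View pics/w2.png

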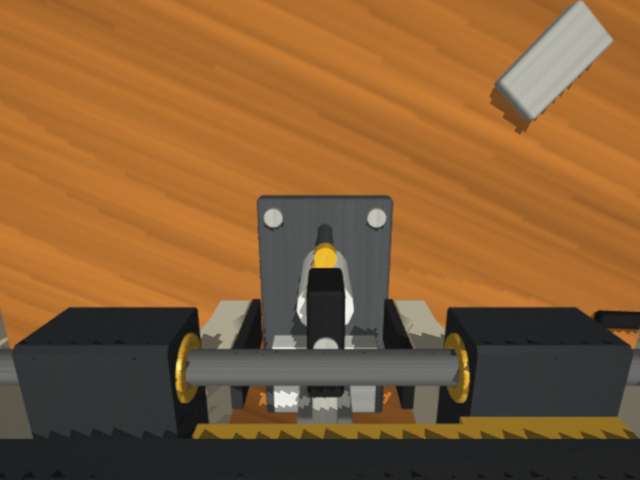

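The wrist view shows the bar centred between the fingers: its centre is at column 325 and the jaws at 323. Closing now.

```bash
python3 -m crank '[[0,0,0,0,0,0,0],[0,0,0,0,0,0,0],[0,0,0,0,0,0,0],[0,0,0,0,0,0,0]]' 20; python3 -c "
from h import *
print(get_state()['moment'])"
```

```text
t: 3.68
eef_pos: [0.5352, -0.1096, 0.0704]
ee_rot: [2.667, 1.571, -1.643]
force: [-0.8, 0.3, 0.3]
width: 0.0183
[ 0.00208427  0.02110853 -0.04600223]
```

```bash
python3 -m crank '[[0,0,0,0,0,0,0],[0,0,0,0,0,0,0]]' 20
```

```text
t: 3.92
eef_pos: [0.5351, -0.1095, 0.0703]
ee_rot: [0.636, 1.571, 2.61]
force: [-0.9, 1.2, 1.1]
width: 0.0138
```

```bash
python3 -m crank '[[0,0,0,0.15,0,0,0],[0,0,0,0.3,0,0,0],[0,0,0,0.45,0,0,0],[0,0,0,0.6,0,0,0],[0,0,0,0.75,0,0,0],[0,0,0,0.9,0,0,0],[0,0,0,1.05,0,0,0],[0,0,0,1.18,0,0,0],[0,0,0,1.22,0,0,0],[0,0,0,1.22,0,0,0]]' 30; python3 - <<'E'
from h import *
s=get_state();z=R.from_euler('xyz',s["ee_rot"]).as_matrix()[:,2];print(np.degrees(np.arctan2(z[1],z[0])),s["moment"],s["force"])
w=grab_frame("wrist");cv2.imwrite("pics/w3.png",w["pixels"][:,:,::-1])
E
```

```text
t: 5.18
eef_pos: [0.5348, -0.111, 0.0703]
ee_rot: [-2.873, 1.569, -2.119]
force: [-0.5, -7.7, -0.0]
width: 0.0139
43.2029865636515 [-2.73273039  0.0535335   0.61296826] [-5.37031749e-01 -7.69893349e+00 -7.18054991e-03]
```

View pics/w3.png

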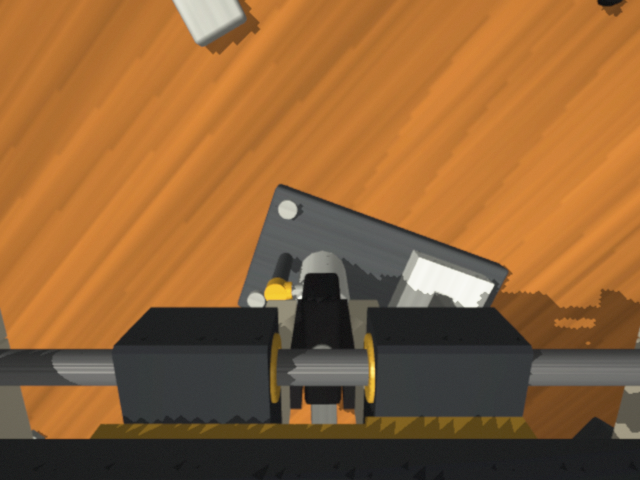

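```bash
python3 -m crank '[[0,0,0,0,0,0,0.4],[0,0,0,0,0,0,0.4],[0,0,0,0,0,0,0.4],[-0.06,0,0,0,0,0,0.4],[-0.1,0,0,0,0,0,1],[-0.1,0,0,0,0,0,1]]' ; python3 - <<'E'
from h import *
np.set_printoptions(precision=4,suppress=True)
f=grab_frame("top");crop(f,310,200,400,290,6,"t5.png")
f=grab_frame("scene");crop(f,260,180,350,270,7,"s5.png")
w=grab_frame("wrist");cv2.imwrite("pics/w4.png",w["pixels"][:,:,::-1])
c=np.array([.5353,-.1105,0])+65*.001*np.array([np.cos(np.radians(23.1)),np.sin(np.radians(23.1)),0]);print(c)
delta([c[0],c[1],.17],down(113.1))
E
```

```text
t: 5.98
eef_pos: [0.5374, -0.1094, 0.174]
ee_rot: [-0.689, 1.564, 0.065]
force: [0.2, -0.7, -0.6]
width: 0.0497
[ 0.5951 -0.085   0.    ]
shift [-0.0005 -0.0235  0.0609] rot [-1.2205  0.0002 -0.001 ]
```

View pics/w4.png

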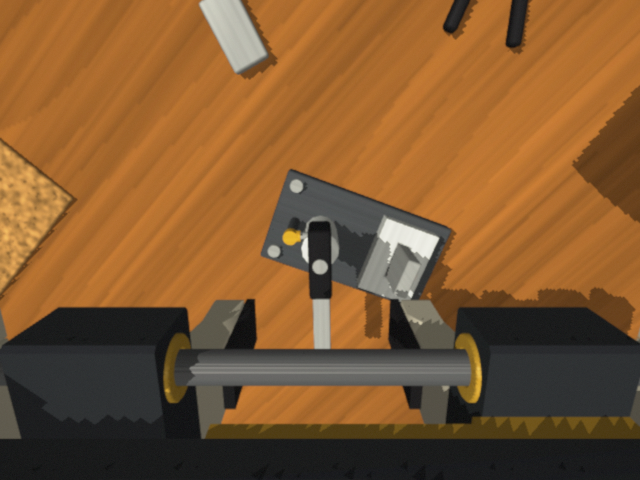

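View pics/s5.png

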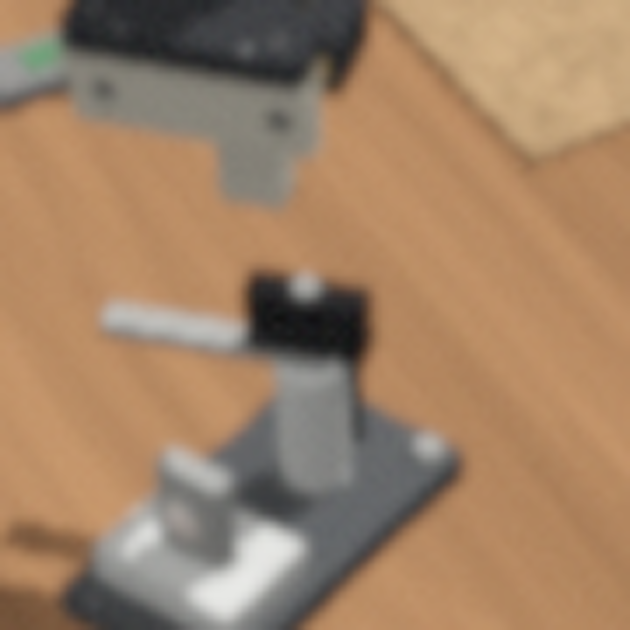

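The wrist view shows the knob bar vertical, so it is at the stop. The arm is off the pendant, and the pendant top shows at (405,265). Moving over it.

```bash
python3 -m crank '[[0,-0.012,0.03,-0.2,0,0,1],[0,-0.023,0.061,-0.4,0,0,1],[0,-0.023,0.061,-0.6,0,0,1],[0,-0.023,0.061,-0.8,0,0,1],[0,-0.023,0.061,-1.0,0,0,1],[0,-0.023,0.061,-1.22,0,0,1],[0,-0.023,0.061,-1.22,0,0,1],[0,-0.023,0.061,-1.22,0,0,1],[0,-0.023,0.061,-1.22,0,0,1]]' ; python3 - <<'E'
from h import *
np.set_printoptions(precision=4,suppress=True)
w=grab_frame("wrist");cv2.imwrite("pics/w5.png",w["pixels"][:,:,::-1])
d=np.array([np.cos(np.radians(23.1)),np.sin(np.radians(23.1)),0]);n=np.array([-d[1],d[0],0])
c=np.array([.5353,-.1105,0])+.065*d
for a,b in[(5,14),(5,-14),(-5,14),(-5,-14)]: print(proj(w,c+a*.001*d+b*.001*n+[0,0,.066]))
print(proj(w,c+.014*n+[0,0,.028]+.0*d))
delta([c[0],c[1],.036],down(113.1))
E
```

```text
t: 7.25
eef_pos: [0.595, -0.0846, 0.1694]
ee_rot: [1.246, 1.569, -3.065]
force: [-0.6, -0.4, -0.5]
width: 0.0877
[342.8735 256.1376]
[301.8645 256.2157]
[343.0674 242.0242]
[301.6197 242.1037]
[340.4998 235.0398]
shift [ 0.1337  0.     -0.0003] rot [-0.0022  0.0003 -0.0011]
```

View pics/w5.png

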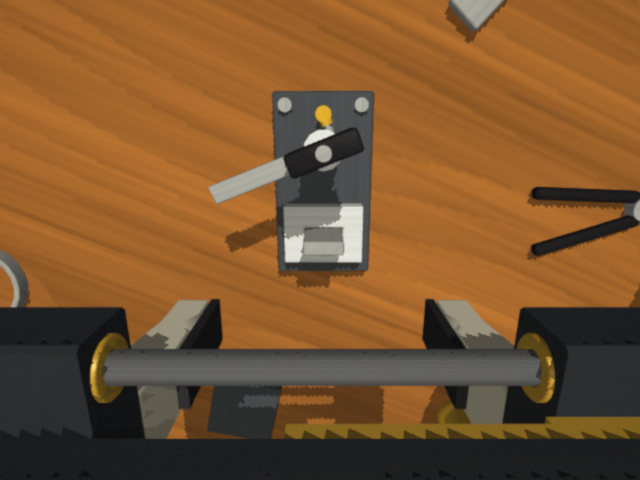

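The pendant top's corners are at about (303,242) to (344,255), within 1 px of the prediction. Going down and gripping.

```bash
python3 -m crank '[[0.05,0,0,0,0,0,1],[0.10,0,0,0,0,0,0.8],[0.131,0,0,0,0,0,0.6],[0.131,0,0,0,0,0,0.5],[0.131,0,0,0,0,0,0.45]]' ;python3 -m crank '[[0,0,0,0,0,0,0.2],[0,0,0,0,0,0,0.2],[0,0,0,0,0,0,0.2],[0,0,0,0,0,0,0.2],[0,0,0,0,0,0,0.2]]' 12; python3 - <<'E'
from h import *
s=get_state();print(s["force"],s["moment"])
w=grab_frame("wrist");cv2.imwrite("pics/w6.png",w["pixels"][:,:,::-1])
E
```

```text
t: 7.92
eef_pos: [0.5964, -0.0847, 0.0405]
ee_rot: [-2.092, 1.569, -0.119]
force: [-0.1, -0.1, 0.5]
width: 0.0531
t: 8.55
eef_pos: [0.5959, -0.0846, 0.0403]
ee_rot: [-1.937, 1.569, 0.037]
force: [-1.4, 0.8, 7.1]
width: 0.0277
[-1.37386607  0.77311548  7.057125  ] [ 0.43855243  0.57879253 -0.01891974]
```

View pics/w6.png

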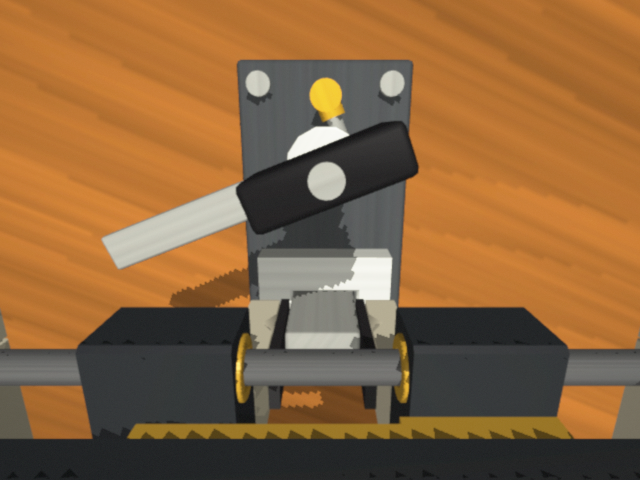

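```bash
python3 -m crank '[[0,0,0,0,0,0,0.1],[0,0,0,0,0,0,0.1]]' 35; python3 -m crank '[[-0.01,0,0,0,0,0,0.1],[-0.02,0,0,0,0,0,0.1],[-0.035,0,0,0,0,0,0.1],[-0.06,0,0,0,0,0,0.1],[-0.10,0,0,0,0,0,0.1],[-0.15,0,0,0,0,0,0.1],[-0.15,0,0,0,0,0,0.1],[-0.15,0,0,0,0,0,0.1]]'; python3 - <<'E'
from h import *
w=grab_frame("wrist");cv2.imwrite("pics/w7.png",w["pixels"][:,:,::-1])
f=grab_frame("scene");crop(f,240,130,340,240,5.4,"s7.png")
f=grab_frame("top");crop(f,280,190,400,280,6,"t7.png")
E
```

```text
t: 8.85
eef_pos: [0.5959, -0.0846, 0.0403]
ee_rot: [-1.945, 1.57, 0.029]
force: [-1.9, 1.3, 7.5]
width: 0.0278
t: 9.85
eef_pos: [0.5949, -0.0846, 0.1897]
ee_rot: [-0.917, 1.57, 1.056]
force: [-0.6, 0.3, -2.0]
width: 0.0277
```

View pics/w7.png

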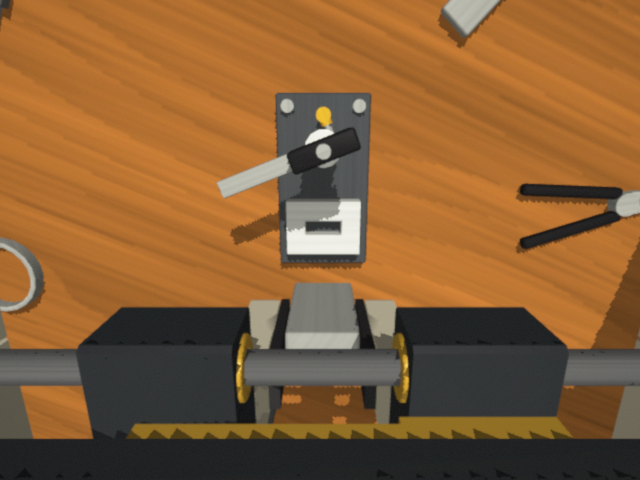

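View pics/s7.png

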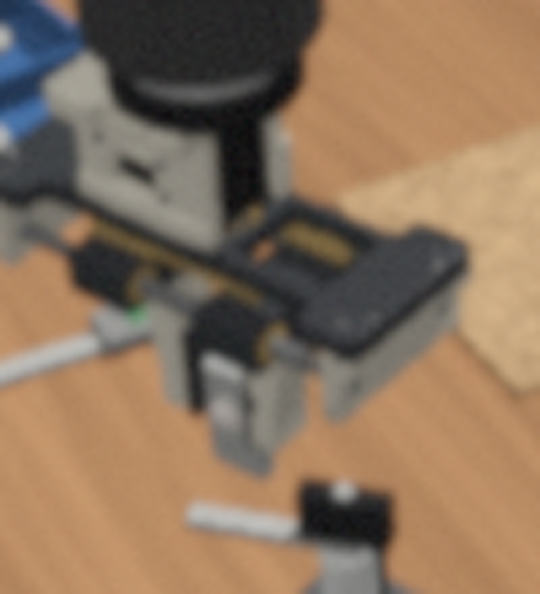

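```bash
python3 - <<'E'
from h import *
np.set_printoptions(precision=1,suppress=True)
w=grab_frame("wrist");s=get_state();M=R.from_euler('xyz',s["ee_rot"]).as_matrix()
for x in(.0263,-.0257):
  for y in (.005,-.005):
    for z in(-.014,.014): print(x,y,z,proj(w,s["eef_pos"]+M@[x,y,z]))
crop(w,260,260,390,360,6,"w8.png")
print(s["moment"])
E
```

```text
0.0263 0.005 -0.014 [294.5 284.4]
0.0263 0.005 0.014 [351.4 284.5]
0.0263 -0.005 -0.014 [294.9 303.1]
0.0263 -0.005 0.014 [351.  303.2]
-0.0257 0.005 -0.014 [285.2 336.9]
-0.0257 0.005 0.014 [361.3 336.9]
-0.0257 -0.005 -0.014 [285.9 360.7]
-0.0257 -0.005 0.014 [360.5 360.7]
[ 0. -0. -0.]
```

View pics/w8.png

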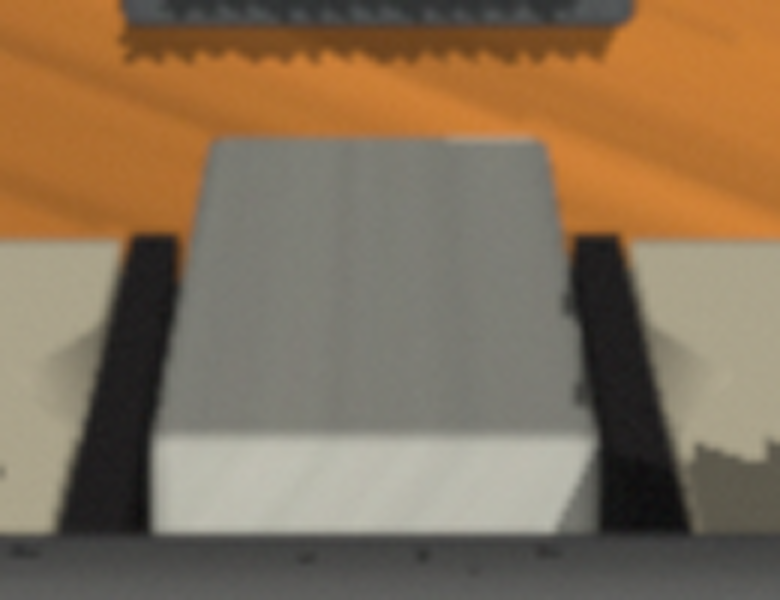

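View pics/t7.png

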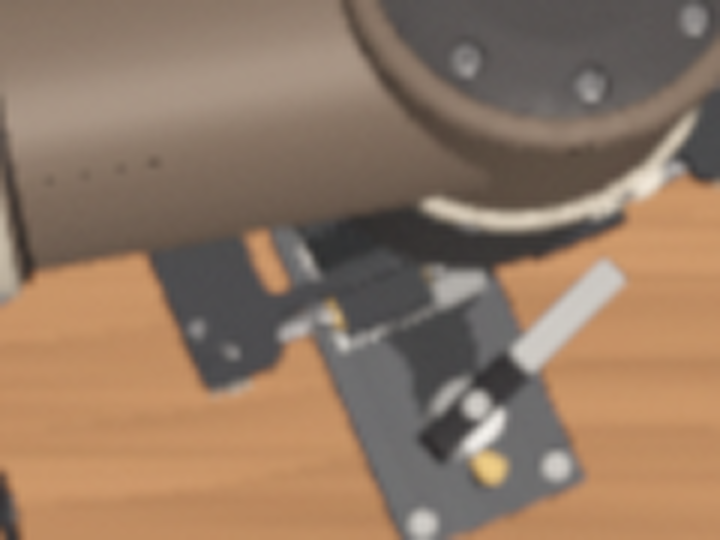

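```bash
python3 - <<'E'
from h import *
np.set_printoptions(precision=1,suppress=True)
w=grab_frame("wrist");s=get_state();M=R.from_euler('xyz',s["ee_rot"]).as_matrix()
for y in (.0095,):
    for z in(-.014,.014,.0226): print(y,z,proj(w,s["eef_pos"]+M@[0,y,z]))
a=cv2.imread("pics/w6.png");b=cv2.imread("pics/w7.png")
for im in(a,b): print([int(v) for v in cv2.cvtColor(im,cv2.COLOR_BGR2GRAY)[326:342,320]],[int(v) for v in cv2.cvtColor(im,cv2.COLOR_BGR2GRAY)[294:304,258]])
E
```

```text
0.0095 -0.014 [290.3 297.6]
0.0095 0.014 [356.1 297.6]
0.0095 0.0226 [376.3 297.6]
[131, 133, 133, 132, 132, 140, 158, 183, 196, 198, 196, 199, 199, 196, 197, 196] [80, 88, 88, 86, 85, 105, 143, 169, 172, 172]
[124, 124, 123, 124, 123, 130, 151, 171, 184, 186, 187, 185, 185, 185, 185, 185] [123, 126, 122, 122, 121, 127, 143, 159, 162, 161]
```

```bash
cat > fin.py <<'E'
from h import *
L=np.radians(92.2)
D=np.array([np.cos(.349)*np.cos(L),np.cos(.349)*np.sin(L),np.sin(.349)])
Y=np.array([-np.sin(L),np.cos(L),0]);Z=np.cross(D,Y)
M=np.column_stack([-Z,-D,np.cross(-Z,-D)])
focus=np.array([.7056,.1701,.1647]); stone=np.array([-.0057,-.0095,0])
E
python3 - <<'E'
from fin import *
print(np.round(M,3),get_state()["q"])
delta(focus-.06*D+np.array([0,0,.02])-M@stone,M)
E
```

```text
[[-0.013  0.036 -0.999]
 [ 0.342 -0.939 -0.038]
 [-0.94  -0.342  0.   ]] [ 1.83306333e-01  2.66418061e-01 -2.10609236e-01 -9.73117214e-05
 -1.09582127e+00 -1.35130718e+00]
shift [ 0.0324 -0.1793  0.1318] rot [-1.1939 -0.2088 -0.3069]
```

```bash
python3 -m crank '[[0,-0.03,0.02,-0.17,-0.03,-0.044,0.1],[0.005,-0.06,0.04,-0.34,-0.06,-0.088,0.1],[0.01,-0.09,0.06,-0.51,-0.09,-0.131,0.1],[0.015,-0.12,0.085,-0.68,-0.12,-0.175,0.1],[0.02,-0.15,0.11,-0.85,-0.15,-0.22,0.1],[0.026,-0.17,0.132,-1.02,-0.18,-0.263,0.1],[0.032,-0.179,0.132,-1.194,-0.209,-0.307,0.1],[0.032,-0.179,0.132,-1.194,-0.209,-0.307,0.1],[0.032,-0.179,0.132,-1.194,-0.209,-0.307,0.1]]'; python3 -m crank '[[0,0,0,0,0,0,0.1],[0,0,0,0,0,0,0.1]]'; python3 - <<'E'
from fin import *
delta(focus-.06*D+np.array([0,0,.02])-M@stone,M)
delta(focus-M@stone,M)
print(get_state()["q"])
w=grab_frame("wrist");cv2.imwrite("pics/w9.png",w["pixels"][:,:,::-1])
f=grab_frame("scene");cv2.imwrite("pics/s9.png",f["pixels"][:,:,::-1])
E
```

```text
t: 11.22
eef_pos: [0.7081, 0.1065, 0.1567]
ee_rot: [-1.571, 1.222, 1.605]
force: [-0.8, 0.3, -1.0]
width: 0.0277
t: 11.48
eef_pos: [0.7082, 0.107, 0.158]
ee_rot: [-1.578, 1.222, 1.602]
force: [-0.5, 0.0, -1.3]
width: 0.0274
shift [0.0022 0.0011 0.0002] rot [ 0.0004 -0.0026  0.0003]
shift [ 0.021  -0.0521  0.0002] rot [ 0.0004 -0.0026  0.0003]
[ 0.22233911  0.476353    0.13624065 -0.37083674 -1.18654558 -0.05124557]
```

View pics/w9.png

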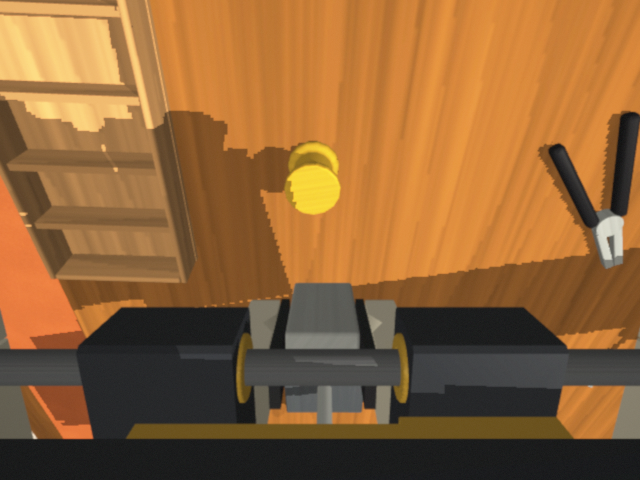

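View pics/s9.png

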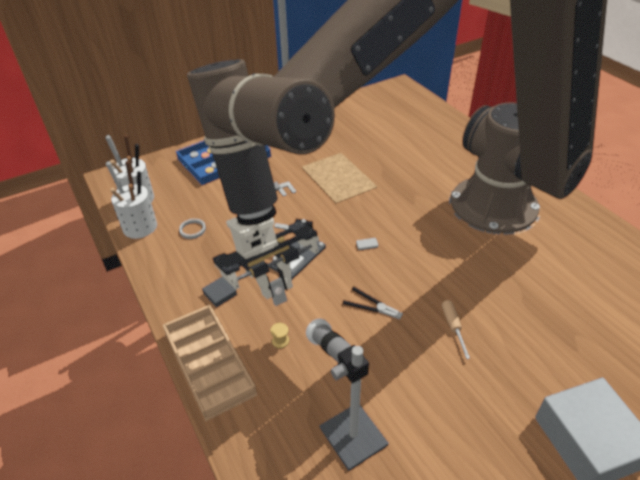

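The scene view shows the pendant held at (277,292), facing the lens at (318,330), with everything else in place. Moving in to the focus.

```bash
python3 -m crank '[[0.010,-0.02,0,0,0,0,0.1],[0.016,-0.04,0,0,-0.002,0,0.1],[0.021,-0.052,0,0,-0.002,0,0.1],[0.021,-0.052,0,0,-0.002,0,0.1],[0.021,-0.052,0,0,-0.002,0,0.1]]'; python3 - <<'E'
from fin import *
delta(focus-M@stone,M)
f=grab_frame("scene");crop(f,250,240,380,370,6,"s10.png")
g=grab_frame("top");crop(g,110,130,260,220,5,"t10.png")
lens=focus+.08*D
print("pred stone",proj(f,focus),proj(g,focus),"lens",proj(f,lens),proj(g,lens))
for b in (0,.052):
  for y in(.014,-.014): print(b,y,proj(f,focus+D*-.006+Z*(b-.032)+Y*y))
E
```

```text
t: 12.2
eef_pos: [0.7061, 0.1628, 0.1553]
ee_rot: [-1.571, 1.222, 1.61]
force: [-0.3, 0.0, -1.5]
width: 0.0278
shift [-0.0006 -0.0005  0.0003] rot [0.0012 0.0004 0.0001]
pred stone [294.06408035 310.8198308 ] [225.52190934 173.05053434] lens [314.60277799 328.76151172] [186.68930709 171.43927215]
0 0.014 [302.54712872 320.01255284]
0 -0.014 [290.06970286 326.36183945]
0.052 0.014 [296.63167662 297.75947832]
0.052 -0.014 [283.8188236  304.02230487]
```

View pics/s10.png

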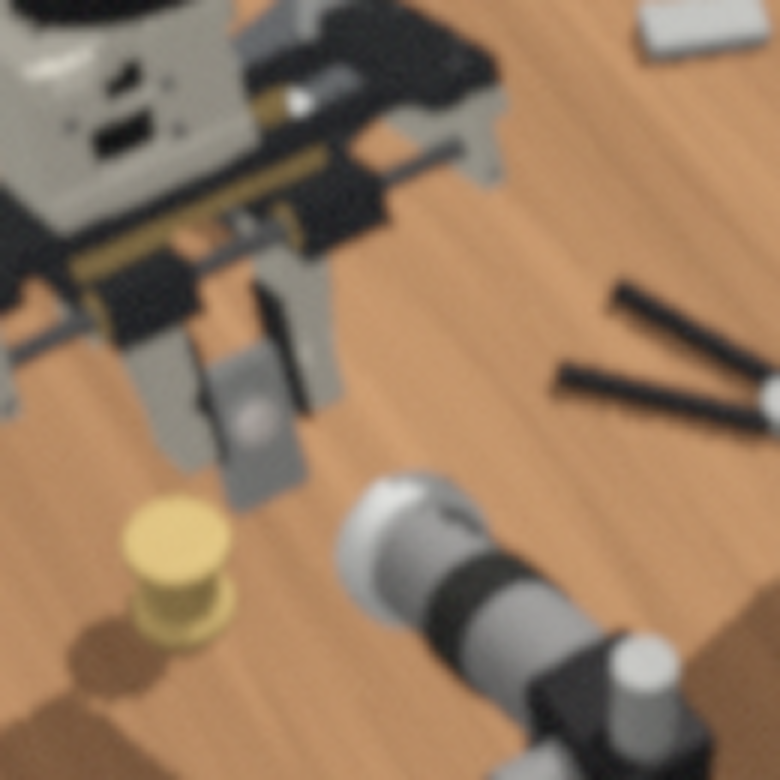

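View pics/t10.png

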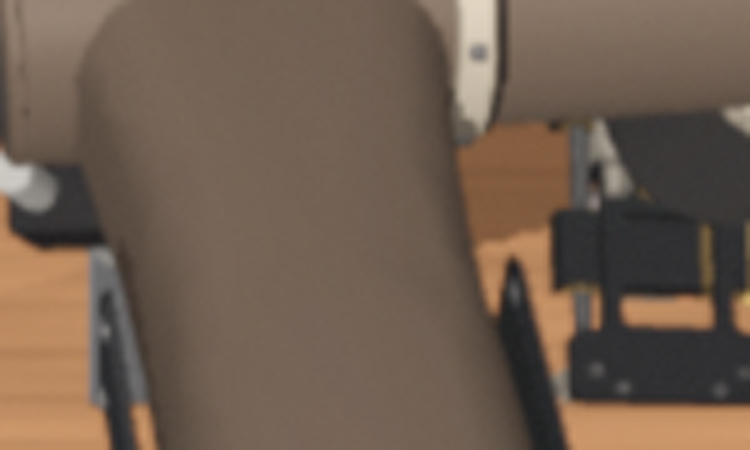

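```bash
python3 - <<'E'
from fin import *
from scipy.ndimage import map_coordinates
f=grab_frame("scene");lens=focus+.08*D
S=cv2.cvtColor(f["pixels"],cv2.COLOR_RGB2HSV)[:,:,1].astype(float)
for t in(.008,.012,.022,.028,.045,.055,.065):
    p=proj(f,lens+D*t);q=proj(f,lens+D*(t+.01));d=(q-p)/np.linalg.norm(q-p);n=np.array([-d[1],d[0]])
    k=np.arange(-18,18.1,.25);pts=p[:,None]+n[:,None]*k
    v=map_coordinates(S,[pts[1],pts[0]],order=1)
    c=len(k)//2;lo=c
    while v[lo]<70 and lo>0:lo-=1
    hi=c
    while v[hi]<70 and hi<len(k)-1:hi+=1
    print(t,p.round(1),"n",n.round(2),"lo",k[lo],"hi",k[hi],"mid",(k[lo]+k[hi])/2)
p=proj(f,lens);q=proj(f,lens+D*.01);d=(q-p)/np.linalg.norm(q-p)
for off in(-4,0,4):
    k=np.arange(-16,10,1.);pts=p[:,None]+d[:,None]*k+np.array([-d[1],d[0]])[:,None]*off
    print("along",off,[int(x) for x in map_coordinates(S,[pts[1],pts[0]],order=1)])
e1=Y;e2=Z
rim=np.array([(proj(f,lens+.023*(np.cos(a)*e1+np.sin(a)*e2))-p)@d for a in np.linspace(0,6.28,60)]);print("rim46 extreme along",rim.min(),"36:",rim.min()*18/23)
E
```

```text
0.008 [316.8 330.7] n [-0.66  0.75] lo -13.75 hi 12.5 mid -0.625
0.012 [317.9 331.7] n [-0.66  0.75] lo -13.75 hi 12.75 mid -0.5
0.022 [320.7 334.1] n [-0.66  0.75] lo -13.5 hi 12.5 mid -0.5
0.028 [322.5 335.6] n [-0.66  0.75] lo -12.5 hi 11.5 mid -0.5
0.045 [327.4 340. ] n [-0.66  0.75] lo -10.25 hi 8.75 mid -0.75
0.055 [330.4 342.6] n [-0.66  0.75] lo -11.0 hi 9.25 mid -0.875
0.065 [333.5 345.2] n [-0.66  0.75] lo -11.75 hi 10.0 mid -0.875
along -4 [113, 113, 114, 114, 114, 115, 112, 97, 59, 20, 6, 2, 2, 3, 3, 3, 4, 3, 3, 4, 6, 3, 3, 4, 6, 5]
along 0 [113, 116, 115, 115, 115, 114, 112, 98, 63, 25, 6, 4, 3, 3, 3, 3, 4, 5, 7, 4, 4, 6, 7, 6, 7, 6]
along 4 [109, 116, 117, 118, 117, 118, 116, 110, 90, 50, 20, 6, 3, 3, 4, 3, 3, 4, 5, 5, 7, 6, 5, 5, 4, 5]
rim46 extreme along -10.086120450825817 36: -7.893485570211509
```

```bash
python3 - <<'E'
from fin import *
f=grab_frame("scene");x0,y0,k=270,280,14
crop(f,x0,y0,320,330,k,"s11.png")
s=get_state();C=R.from_euler('xyz',s["ee_rot"]).as_matrix()
P=lambda *v:((proj(f,s["eef_pos"]+C@np.array(v))-[x0,y0]+.5)*k).round(0)
for z in(-.014,.014):
    print("pad tip front/back",z,P(0,-.0095,z),P(0,.0095,z))
for x in(.0263,-.0257):
    for z in(.014,-.014): print("pendant front",x,z,P(x,-.005+.0015,z))
print("stone",P(*stone),"setting centre",P(-.0057,-.0035,0))
E
```

```text
pad tip front/back -0.014 [259. 518.] [197. 462.]
pad tip front/back 0.014 [436. 429.] [372. 375.]
pendant front 0.0263 0.014 [457. 568.]
pendant front 0.0263 -0.014 [283. 656.]
pendant front -0.0257 0.014 [374. 256.]
pendant front -0.0257 -0.014 [195. 344.]
stone [338. 439.] setting centre [318. 421.]
```

View pics/s11.png

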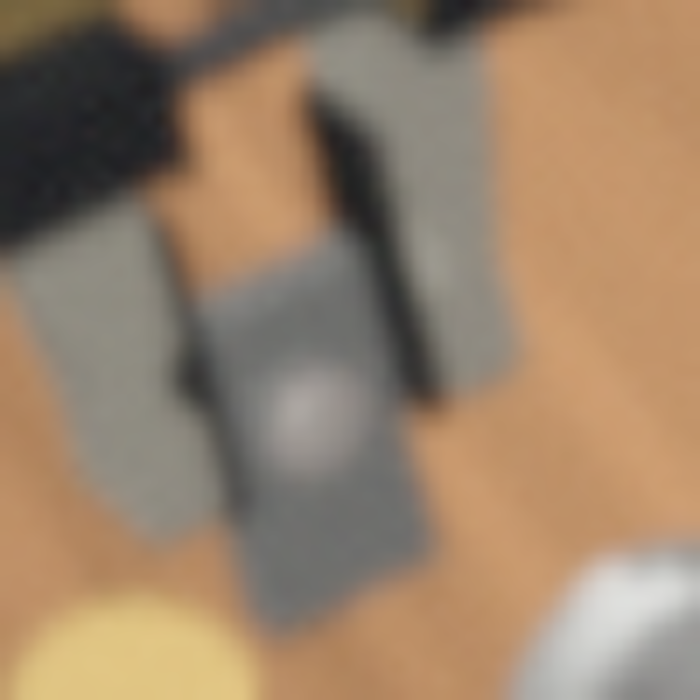

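```bash
python3 -m crank '[[-0.01,0.03,0,0,0,0,0.1],[-0.03,0.06,0,0,0,0,0.1],[-0.08,0.07,0,0,0,0,0.1],[-0.13,0.07,0,0,0,0,0.1],[-0.13,0.07,0,0,0,0,0.1],[-0.13,0.07,0,0,0,0,0.1]]'; python3 - <<'E'
from h import *
M=down(-90);
delta([.60,.22,.29],M); delta([.63,.12,.29],M)
E
```

```text
t: 13.15
eef_pos: [0.7102, 0.0525, 0.2533]
ee_rot: [-1.57, 1.221, 1.61]
force: [0.0, -0.3, -2.0]
width: 0.0276
shift [ 0.0244 -0.1738  0.1037] rot [-1.5154 -0.2678  0.2786]
shift [-0.0103 -0.0789  0.0776] rot [-1.5154 -0.2678  0.2786]
```

```bash
python3 -m crank '[[-0.02,-0.02,0.02,-0.17,-0.03,0.031,0.1],[-0.02,-0.04,0.04,-0.34,-0.06,0.062,0.1],[-0.01,-0.06,0.06,-0.51,-0.09,0.093,0.1],[-0.01,-0.079,0.078,-0.68,-0.12,0.124,0.1],[-0.01,-0.079,0.078,-0.85,-0.15,0.155,0.1],[-0.01,-0.079,0.078,-1.02,-0.18,0.186,0.1],[-0.01,-0.079,0.078,-1.19,-0.21,0.218,0.1],[-0.01,-0.079,0.078,-1.36,-0.24,0.25,0.1],[0.005,-0.12,0.09,-1.515,-0.268,0.279,0.1],[0.024,-0.174,0.104,-1.515,-0.268,0.279,0.1]]';python3 -m crank '[[0,0,0,0,0,0,0.1],[0,0,0,0,0,0,0.1]]'; python3 - <<'E'
from h import *
delta([.60,.22,.29],down(-90))
w=grab_frame("wrist");cv2.imwrite("pics/w12.png",w["pixels"][:,:,::-1]);print(proj(w,[.7028,.2452,.192]))
E
```

```text
t: 14.4
eef_pos: [0.5984, 0.2209, 0.2888]
ee_rot: [-0.561, 1.567, -2.13]
force: [0.3, -0.0, -0.8]
width: 0.0275
t: 14.65
eef_pos: [0.5991, 0.2207, 0.2892]
ee_rot: [-0.672, 1.568, -2.241]
force: [1.1, 0.3, -1.0]
width: 0.0274
shift [-0.0008  0.0009  0.0007] rot [0.0019 0.0021 0.0017]
[280.21845698  86.69179075]
```

View pics/w12.png

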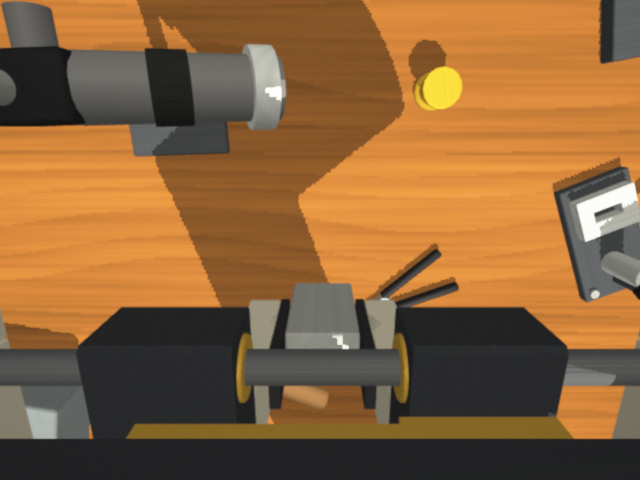

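The lens is clearly seen here, with its front at about (286,87) and the axis nearly level. I'll measure it from this view.

```bash
python3 - <<'E'
from h import *
w=grab_frame("wrist");cv2.imwrite("pics/w13.png",w["pixels"][:,:,::-1])
S=cv2.cvtColor(w["pixels"],cv2.COLOR_RGB2HSV)[:,:,1].astype(float)
def cross(v,lo,step,th=90):
    i=lo
    while (v[i]<th): i+=step
    a,b=v[i-step],v[i]; return i-step+step*(th-a)/(b-a)
for u in (85,100,115,130,155,180,200,215,230,245,255,262,270):
    print(u,round(cross(S[:,u],87,-1),2),round(cross(S[:,u],87,1),2),int(S[87,u]))
for v in (80,84,86,88,90,94): print(v,round(cross(S[v],270,1),2), [int(x) for x in S[v,278:292]])
E
```

```text
85 51.22 125.46 12
100 51.38 125.03 15
115 51.83 124.7 15
130 52.15 134.0 19
155 49.92 155.47 23
180 50.8 154.66 23
200 53.53 153.83 19
215 53.97 153.48 19
230 54.28 121.62 17
245 44.76 121.77 17
255 44.65 130.31 15
262 44.8 130.16 15
270 46.46 129.66 14
80 283.7 [18, 17, 18, 19, 19, 47, 108, 173, 178, 178, 185, 184, 174, 173]
84 284.15 [15, 15, 16, 18, 21, 30, 78, 157, 179, 178, 180, 176, 177, 178]
86 284.22 [14, 14, 15, 16, 19, 29, 72, 154, 176, 173, 179, 175, 175, 179]
88 284.41 [3, 8, 17, 17, 16, 21, 50, 147, 179, 181, 180, 182, 180, 179]
90 284.44 [2, 6, 18, 19, 19, 18, 49, 142, 181, 175, 179, 179, 175, 177]
94 284.43 [2, 6, 16, 19, 18, 22, 53, 139, 179, 182, 182, 179, 181, 179]
```

```bash
python3 - <<'E'
from h import *
from scipy.optimize import brentq
np.set_printoptions(precision=4,suppress=True)
f=grab_frame("wrist")
D=lambda y:np.array([np.cos(.349)*np.cos(y),np.cos(.349)*np.sin(y),np.sin(.349)])
for bias in (0,1.8):
  for a,b in [((100,88.2),(230,87.95)),((100,88.2),(258,87.6))]:
    a=(a[0],a[1]-bias);b=(b[0],b[1]-bias)
    o,d1=ray(f,*a);_,d2=ray(f,*b);n=np.cross(d1,d2)
    y=brentq(lambda y:n@D(y),1.2,2.0)
    def u(t):
        h=np.cross(n,[0,0,1]);h/=np.linalg.norm(h);h*=np.sign(-h[1])
        c=onz(f,*b,.192)+h*t
        e1=np.array([-np.sin(y),np.cos(y),0]);e2=np.cross(D(y),e1)
        return max(proj(f,c+.018*(np.cos(k)*e1+np.sin(k)*e2))[0] for k in np.linspace(0,6.28,90)),c
    t=brentq(lambda t:u(t)[0]-284.5,-.05,.05);c=u(t)[1]
    print(bias,"yaw",np.degrees(y),"lens",c,"focus",c-.08*D(y))
E
```

```text
0 yaw 92.03769830979199 lens [0.703  0.2463 0.192 ] focus [0.7057 0.1711 0.1646]
0 yaw 92.15624195936259 lens [0.7032 0.2463 0.192 ] focus [0.706  0.1712 0.1646]
1.8 yaw 92.1188282956209 lens [0.704  0.2463 0.192 ] focus [0.7068 0.1711 0.1646]
1.8 yaw 92.23720547146831 lens [0.7042 0.2463 0.192 ] focus [0.7071 0.1711 0.1646]
```

```bash
cat > fin.py <<'E'
from h import *
L=np.radians(92.15)
D=np.array([np.cos(.34907)*np.cos(L),np.cos(.34907)*np.sin(L),np.sin(.34907)])
Y=np.array([-np.sin(L),np.cos(L),0]);Z=np.cross(D,Y)
M=np.column_stack([-Z,-D,np.cross(-Z,-D)])@R.from_rotvec([0,0,.010]).as_matrix()
focus=np.array([.7060,.1713,.1646]); stone=np.array([-.0057,-.0088,0])
E
python3 - <<'E'
from fin import *
delta([.63,.12,.29],M);delta([.706,.06,.26],M)
E
```

```text
shift [0.0001 0.0301 0.0993] rot [ 1.5165  0.2612 -0.2705]
shift [0.0302 0.1062 0.1592] rot [ 1.5165  0.2612 -0.2705]
```

```bash
python3 -m crank '[[0,0.015,0.05,0,0,0,0.1],[0,0.03,0.099,0.1,0.017,-0.018,0.1],[0,0.04,0.11,0.27,0.046,-0.048,0.1],[0.005,0.05,0.12,0.44,0.076,-0.078,0.1],[0.01,0.06,0.13,0.61,0.105,-0.109,0.1],[0.015,0.075,0.14,0.78,0.134,-0.139,0.1],[0.02,0.09,0.15,0.95,0.164,-0.169,0.1],[0.03,0.106,0.159,1.12,0.193,-0.2,0.1],[0.03,0.106,0.159,1.29,0.222,-0.23,0.1],[0.03,0.106,0.159,1.46,0.251,-0.26,0.1]]';python3 -m crank '[[0,0,0,0,0,0,0.1],[0,0,0,0,0,0,0.1]]'; python3 - <<'E'
from fin import *
delta(focus-.06*D-M@stone,M);delta(focus-M@stone,M)
E
```

```text
t: 16.05
eef_pos: [0.7062, 0.0594, 0.2598]
ee_rot: [-1.595, 1.241, 1.635]
force: [-0.5, 0.6, -0.9]
width: 0.0276
t: 16.3
eef_pos: [0.706, 0.0605, 0.2608]
ee_rot: [-1.605, 1.243, 1.637]
force: [0.6, -0.3, -1.2]
width: 0.0278
shift [ 0.1338 -0.0048 -0.0057] rot [ 0.0607  0.0095 -0.011 ]
shift [ 0.1325 -0.0646 -0.0093] rot [ 0.0607  0.0095 -0.011 ]
```

```bash
python3 -m crank '[[0.04,-0.002,-0.002,0.06,0.009,-0.011,0.1],[0.08,-0.004,-0.004,0.061,0.009,-0.011,0.1],[0.12,-0.005,-0.006,0.061,0.009,-0.011,0.1],[0.134,-0.012,-0.006,0.061,0.009,-0.011,0.1],[0.1335,-0.03,-0.007,0.061,0.009,-0.011,0.1],[0.133,-0.05,-0.008,0.061,0.009,-0.011,0.1],[0.1325,-0.0646,-0.009,0.061,0.009,-0.011,0.1],[0.1325,-0.0646,-0.009,0.061,0.009,-0.011,0.1],[0.1325,-0.0646,-0.009,0.061,0.009,-0.011,0.1],[0.1325,-0.0646,-0.009,0.061,0.009,-0.011,0.1]]'; python3 - <<'E'
from fin import *
delta(focus-M@stone,M)
E
```

```text
t: 17.55
eef_pos: [0.706, 0.165, 0.1562]
ee_rot: [-1.566, 1.231, 1.61]
force: [1.1, -0.5, -1.9]
width: 0.0275
shift [-0.0002  0.0001 -0.0002] rot [-0.0038  0.0005  0.0006]
```

```bash
python3 -m crank '[[0,0,0,0,0,0,0.1],[0,0,0,0,0,0,0.1],[0,0,0,0,0,0,0.1]]'; python3 - <<'E'
from fin import *
delta(focus-M@stone,M)
f=grab_frame("scene");cv2.imwrite("pics/s14.png",f["pixels"][:,:,::-1]);crop(f,270,280,320,330,12,"s15.png")
w=grab_frame("wrist");cv2.imwrite("pics/w14.png",w["pixels"][:,:,::-1])
delta(focus-M@stone,M);print(((proj(f,focus)-[270,280]+.5)*12).round(),get_state()["qd"].round(4))
E
```

```text
t: 17.92
eef_pos: [0.7061, 0.1654, 0.1562]
ee_rot: [-1.566, 1.231, 1.609]
force: [-0.4, 1.0, -0.4]
width: 0.0273
shift [-0.0003  0.0005 -0.0001] rot [-0.0035  0.0004  0.0007]
shift [-0.0002  0.0006 -0.0001] rot [-0.0033  0.0003  0.0008]
[296. 382.] [-0.0001 -0.0007  0.0017 -0.0012 -0.0002  0.0003]
```

View pics/s14.png

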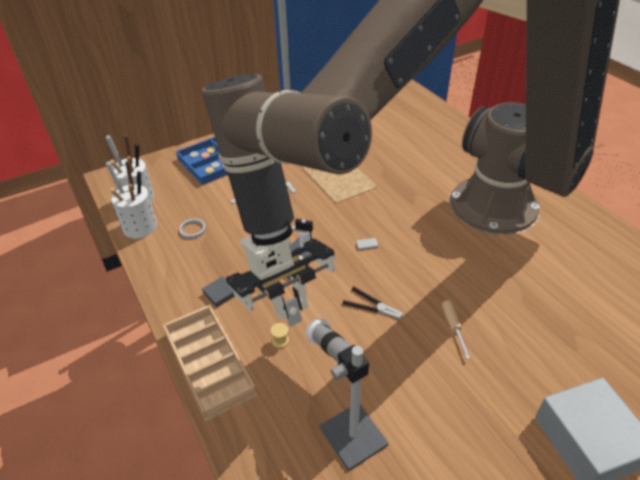

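View pics/s15.png

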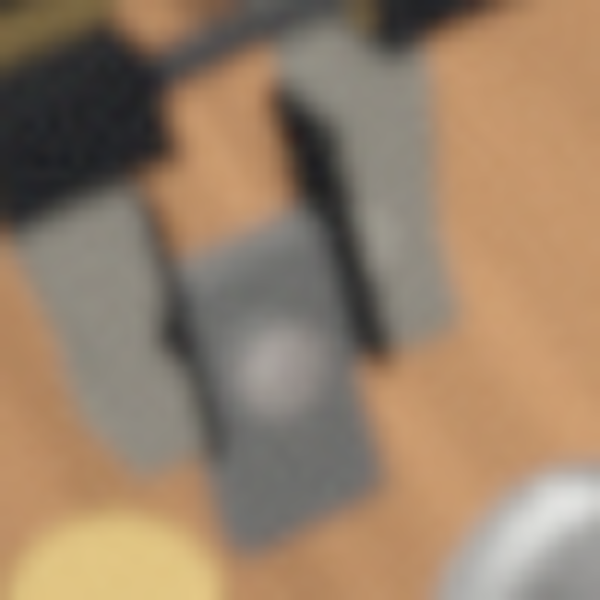

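View pics/w14.png

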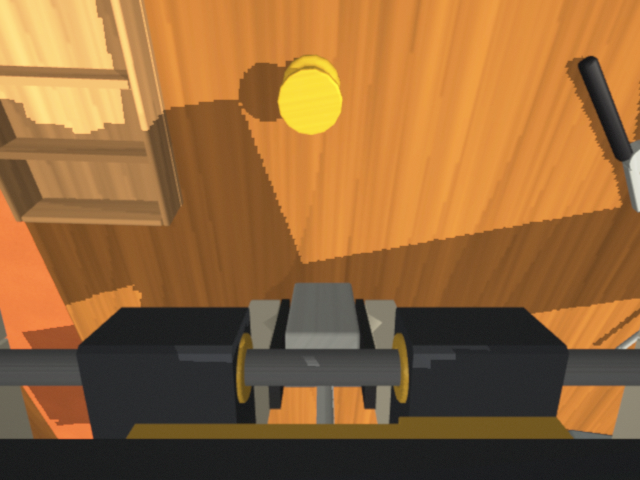

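The scene view shows the pendant facing the lens at about (293,310). The lens front is at (316,330), and the knob arm and loose items look undisturbed. The wrist view shows the pendant has not slipped: its edges are still at rows 283 and 332. Handing in.

```bash
python3 -c "
from station import *
print(job_done())"
```

```text
the job is handed in; nothing more can be done
None
```

I turned the knob clockwise to its far stop, which swung the clamp arm clear, and left it open. I then lifted the pendant out and handed in with it held still at the focus point at t ≈ 18 s of the 54 s allowed.

**Knob:** It turned about 1.22 rad, with the reaction torque rising at the end. It was still at the stop, with the arm clear of the pendant, in the picture taken after I let go.

**Grip:** The jaw opening stayed at about 27.5 mm. The pendant's edges stayed at the same wrist-image rows from in the slot to the end, so it did not slip.

**Position:** From a closer wrist-camera look I placed the lens at (0.703, 0.246, 0.192) with yaw 92.15°, which puts the focus at (0.706, 0.171, 0.165). This agreed with the top camera to about 1 mm. At the end the tool was within 0.6 mm and 0.3° of my computed target.

**Checks that disagreed:**
- The scene camera left roughly 1–1.5 mm (under 1 pixel) between stone and lens, mostly sideways. That is within the calibration error, and the wrist camera pointed the other way, so I did not correct for it.
- The pendant seemed to lean back about 0.9° in the jaws, with some doubt about the edge bevels. I corrected 0.6° of that.
- While gripping in the slot there was a 7.5 N push upward on the tool, which went away on lifting.

In the last pictures the loose items in view, the camera and its stand looked undisturbed. I judged that by eye only.

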